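# Pin and bolt the mould plate of a dumpling press

## Task

The aluminium mould plate on the dumpling press has crept along its wooden block, so its two holes no longer line up with the holes in the block. Work the tapered drift pin gently down through the plate's plain-end hole, feeling your way and letting it draw the holes into line, until its handle sits flush on the plate, and leave it standing there. Then push the thumb bolt fully home through the hole at the end with the raised lip, never forcing either one and leaving the jar, bowl and mug where they are.

Things in the scene. Friction and masses are not known exactly. Their poses are not given: they have to be found in the camera images.
- block (a joint): How far the beech block of the press (100 x 224 x 40 mm, lying under the mould plate on soft rubber feet) has been pushed down: 0 as it stands, growing downwards, in m; its feet give 1 mm per 8 N. It does not shift sideways. Never press it down by more than 3 mm (about 24 N).
- plate: Aluminium mould plate, 78 x 200 x 12 mm, lying on the block, top face 73 mm above the table; origin under its centre, y along it to its lip end, z up. It slides only along its y, with about 2.5 N of friction, and stays where left. At the start it lies 9.4 to 10.4 mm off the block's holes along y; which way is not measured: feel or see it. Never press drift or bolt on it with over 40 N.
- plain_hole (a point): Centre of the mouth of the hole near the plate's plain end, on its top face (12 mm above the plate's origin); axes as the plate's. 15.6 mm in diameter, right through the plate; the block has its own 15.6 mm hole, 40 mm deep, that belongs under it. The block's two holes are 150 mm apart, as the plate's are.
- lip_hole (a point): Centre of the mouth of the hole near the plate's other end, on its top face, 150 mm from plain_hole along y; axes, diameter and block hole as there. Beyond it, 17 mm from its centre, a lip 8 mm wide and 6 mm high runs across the plate's end.
- drift: Loose drift pin, about 140 g, point down in one of the rack's holes. Origin at the point, z up the pin. Blunt 4 mm nose, 13 mm long, then a taper growing to 14.2 mm at 36 mm up; straight 14.2 mm shank to 52 mm, where the flat underside of its smooth round wooden handle begins: 28 mm in diameter up to 86 mm, domed top at 98 mm.
- bolt: Loose steel thumb bolt, about 140 g, in the rack's other hole. Origin at its foot, z up. Smooth 13 mm shank without thread, foot tapered (6.4 mm at the end to 13 mm at 7 mm up). At 52 mm a flat flange 32 mm in diameter, 5 mm thick, then a round grip 20 mm in diameter up to 98 mm.
- rack: Fixed dark wooden rack block, 70 x 140 x 60 mm, with two upright 19 mm through holes 72 mm apart along its y axis in which drift and bolt hang by their heads; which hangs where varies. Origin at the centre of its underside.
- jar: Lidded glass jar, 72 mm in diameter, 110 mm tall, bystander; origin under its centre.
- bowl: White ceramic bowl, 110 mm wide, 50 mm tall, bystander; origin under its centre.
- mug: Blue mug, 76 mm wide, 90 mm tall, handle to its +y side, bystander; origin under its centre.
There are look-alikes about, which are no part of the job. What is shaped like the bolt but red is not meant.

How it is judged (in metres and radians):
On the way, in this order (a step that is already met when the one before it is completed fails the run):
1. the drift stands upright through the plate's plain-end hole into the block, its handle flush on the plate (within 2.5 mm), with the bolt not yet fitted (z of drift in the frame of plain_hole below -0.0495 m and horizontal distance between drift and plain_hole below 0.004 m and angle between drift's own z axis and vertical below 0.08 rad and not (horizontal distance between bolt and lip_hole below 0.03 m)), for 0.2 s.
2. with the drift still home, the bolt is home through the lip-end hole, its flange flush on the plate (within 2.5 mm) (z of drift in the frame of plain_hole below -0.0495 m and horizontal distance between drift and plain_hole below 0.004 m and angle between each of drift, bolt's own z axis and vertical below 0.08 rad and z of bolt in the frame of lip_hole below -0.0495 m and horizontal distance between bolt and lip_hole below 0.004 m), for 0.2 s.
At the end, for the whole second after the job is handed in: The drift stands upright and home in the plain-end hole and the bolt upright and home in the lip-end hole: underside of the head within 2.5 mm of the plate's top, axis within 4 mm of the hole's, leaning less than 0.08 rad; both released and at rest (all of step 2 and linear speed of each of drift, bolt below 0.02 m/s); the robot touches nothing.
It fails at once if the drift is pressed or pushed against the plate with more than 40 N (contact force between drift and plate above 40 N).
It fails at once if the bolt is pressed or pushed against the plate with more than 40 N (contact force between bolt and plate above 40 N).
It fails at once if the block is pressed down on its rubber feet by more than 3 mm (about 24 N) (value of joint block above 0.003 m).
It fails at once if the jar, the bowl or the mug is shifted by more than 20 mm (distance of any of jar, bowl, mug from where it was at the start of the episode above 0.02 m).
It also fails if it takes over 72 s, if anything falls off the work surface, if the arm or the gripper's body presses on something with over 40 N, if the wrist force passes 120 N, or if a joint passes its speed limit or range.

## Robot

A 6-joint arm with a two-finger parallel gripper is mounted at the origin on the work surface. World frame = base frame: x ahead of the robot, y to its left, z up, the work surface at z = 0. Lengths are in mm, angles in degrees, forces in N, time in s.
With the tool pointing down it reaches from about 300 to 850 mm from the base axis. Payload 4.2 kg.
Tool frame: the origin (TCP) lies midway between the tips of the shut fingers; the grasp point (between the pads) lies 19 mm behind it (env.grip_depth is the distance from the TCP to the grasp point, in mm); z points along the fingers, y is the line along which they close (so a half turn about z gives the same grasp; the last joint's range is limited). The gripper opens to 91 mm and grips with 3 to 60 N. Pads are 32 mm wide; open, the fingers measure 118 mm over their backs; the gripper's body (76 mm by 178 mm) begins 60 mm behind the grasp point.
Start: joints at [66.177, 18.312, 89.639, -0, 72.044, -1.146], TCP at [221.693, 530.561, 213.976] pointing down, gripper open.
Joint ranges: [-177.97, 177.97], [-48.28, 115.42], [12.27, 149.76], [-77.06, 257.06], [2.81, 150.46], [-146.56, 146.56]. Speed limits (degrees/s): [147.25, 147.25, 180, 180, 180, 180].

## Interface

Orientations are given as [roll, pitch, yaw] about the fixed x, y, z axes, in that order (R = Rz(yaw) Ry(pitch) Rx(roll)).
In Python, from workcell import env, eyes gives the robot as it stands.
- The arm moves only by the tool send_rows, never from a script. Its argument "motion" is a list of rows, each a list of 7 numbers: the shift along the world's x, y, z normalised to -1 to 1, where 1 is 0.5 m, then the turn, a rotation vector about the world's x, y, z normalised to -1 to 1, where 1 is 60 degrees, then the opening, from -1 (shut) to 1 (fully open). A call has 1 to 20 rows; each row is the pose to reach, as a shift and turn from the pose commanded when the call began; what a row does not reach only later rows make up. A row lasts 1/8 s, in which the tool goes at most 62.5 mm and 10.7 degrees, less where a joint would pass 70% of its speed; a pose out of reach is approached as far as the arm can. A call with a number of a shift or a turn outside -1 to 1 is refused whole. A call with a gripper value outside its range is refused whole. The fingers move at their own pace and stop on an object; "squeeze" is the grip in N (left out, the last holds). Time passes only in rows, so rows that repeat a pose let the fingers close. It gives the time, the measured TCP pose, the force, the opening and the grip force at its end, in the units of the state.
- env.state(): the state, without advancing time (a new reading comes with each control period).
- eyes.grab_frame(name): name is "scene" or "top"; returns a dict with "pixels" (480x640x3 uint8, red, green, blue), "depth" (480x640 float32, mm along the optical axis (not along the pixel's ray), 0 where there is no reading), "fx", "fy", "cx", "cy" (pixels), "R" (3x3) and "t" (3): a world point X has camera coordinates R X + t. Camera axes: x right, y down, z forward; pixel columns grow to the right and rows downward; lengths in mm; the calibration is good to about 2 mm. A picture is of the moment at which its call begins.
- env.job_done(): hands the job in; it is judged then, once.
The state is a dict: "time_s": time; "qpos": joint angles; "qvel": joint speeds; "effort": joint torques, N m; "ee_pos": TCP position; "ee_rot": TCP orientation; "force": force on the tool from outside, world axes, zero at the start; "torque": the same for the moment, N m; "gripper_width": finger opening in mm; "gripper_force": force on a finger pad.
Only numpy, scipy, OpenCV 4.12 (cv2) and the standard library are available. Lean on these libraries where they do the work, as an engineer would, in place of code of your own. Each camera call takes 0.05 s, during which the arm holds its last target. There are 200 camera calls.

## Working session

There is one attempt and no reset: what is moved stays moved. The work goes in short steps, Python scripts to look and compute and a tool call to move; the robot and the scene stay as the last step left them, time stands still between calls to the robot, and variables do not carry over. Pictures are saved under pics/ and viewed, at most 10 in all, crops included, and the job is handed in when it is done.

Besides the shell and the picture viewer there is one more tool, called after "Request:" as name([rows], argument=value, ...), one row to a line, values as JSON. send_rows: Moves the arm, as the interface text tells. Its arguments: {"type":"object","properties":{"motion":{"type":"array"},"squeeze":{"type":"number"}},"required":["motion"]}

```bash
mkdir -p pics; ls; python3 - <<'E'
from workcell import env, eyes
import cv2,pickle
print(env.state())
for n in("scene","top"):
    f=eyes.grab_frame(n); pickle.dump(f,open(n+'.pkl','wb'))
    cv2.imwrite(f'pics/{n}0.png',f['pixels'][:,:,::-1]); print(n,f['fx'],f['cx'],f['cy'],f['R'],f['t'])
E
```

```text
pics
{'time_s': 0.0, 'qpos': array([ 6.61769430e+01,  1.83507247e+01,  8.97060734e+01,  4.17714802e-04,
        7.20429474e+01, -1.14465747e+00]), 'qvel': array([-0.01168613,  0.02819178, -0.01517519, -0.0544544 ,  0.02913885,
        0.043134  ]), 'effort': array([-1.02362553e-04, -4.12464809e+01, -2.31967485e+01,  7.27194850e-02,
        4.59026895e-02, -1.38185292e-04]), 'ee_pos': array([221.47969522, 530.09209327, 213.13171504]), 'ee_rot': array([-1.79900282e+02, -2.38964871e-03,  1.57321469e+02]), 'force': array([ 0.80250267,  0.1466265 , -0.25714624]), 'torque': array([-0.0222155 ,  0.00682447, -0.00459371]), 'gripper_force': 0.0, 'gripper_width': 91.15044312278114}
scene 568.6537122291505 327.5444378544798 232.0035786747831 [[ 0.45421224  0.89085335 -0.00845853]
 [ 0.62525519 -0.32552842 -0.7092864 ]
 [-0.63462366  0.31687782 -0.70486967]] [-165.5858067  -347.90748627 1450.47321062]
top 433.8421091208822 318.30519112174727 246.42516081180872 [[-9.58262369e-04 -9.99402215e-01  3.45585742e-02]
 [-9.92859743e-01 -3.17142764e-03 -1.19245427e-01]
 [ 1.19283744e-01 -3.44260855e-02 -9.92263187e-01]] [-109.42659713  568.13622796  769.03821206]
```

View pics/scene0.png

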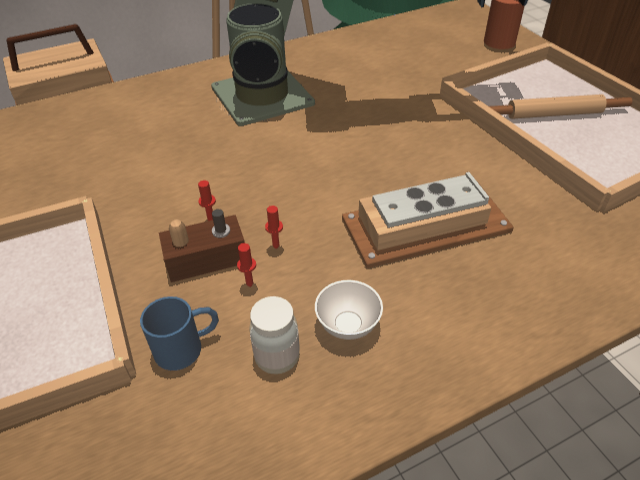

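View pics/top0.png

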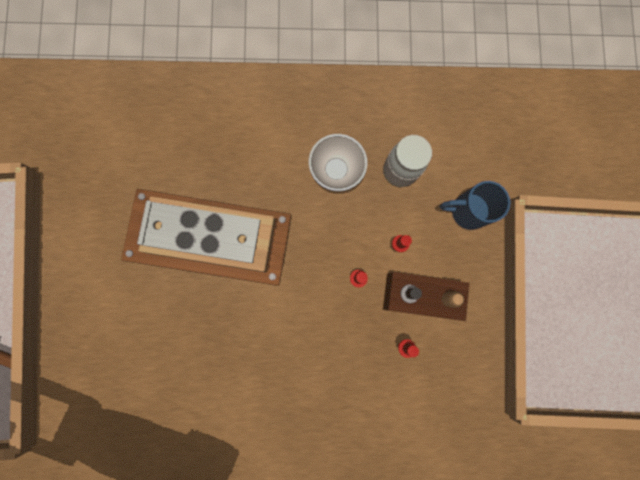

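The scene view shows the rack at (200,245): the drift's wooden handle is at (178,233) and the grey bolt at (220,222). The press is at (430,210), with its lip on the right. In the top view the bolt is at (411,294), the drift at (455,299), the plain hole at (242,239) and the lip hole at (157,225).

The things that could be taken for the bolt are the red look-alikes at top (402,243), (359,278) and (408,348). I choose grey (411,294). For the drift, the only candidate is the wooden one at (455,299). I'll check both in a close crop.

```bash
cat > h.py <<'E'
import numpy as np,cv2,pickle
def ray(f,u,v,z):
    R,t=np.array(f['R']),np.array(f['t']); d=R.T@[(u-f['cx'])/f['fx'],(v-f['cy'])/f['fy'],1]; c=-R.T@t
    return c+d*(z-c[2])/d[2]
def proj(f,X):
    p=np.array(f['R'])@X+f['t']; return f['fx']*p[0]/p[2]+f['cx'],f['fy']*p[1]/p[2]+f['cy']
def blobs(m,amin=4,amax=1e9):
    n,l,s,c=cv2.connectedComponentsWithStats(m.astype(np.uint8))
    return [(s[i],c[i]) for i in range(1,n) if amin<=s[i][4]<=amax]
E
python3 - <<'E'
from h import *
f=pickle.load(open('top.pkl','rb')); s=pickle.load(open('scene.pkl','rb'))
a=cv2.resize(f['pixels'][180:295,115:300],None,fx=4,fy=4,interpolation=cv2.INTER_CUBIC)
b=cv2.resize(f['pixels'][230:370,340:480],None,fx=3.2,fy=3.2,interpolation=cv2.INTER_CUBIC)
cv2.imwrite('pics/c1.png',a[:,:,::-1])
c=cv2.resize(s['pixels'][170:290,150:300],None,fx=2.3,fy=2.3,interpolation=cv2.INTER_CUBIC)
w=np.zeros((448,448+345,3),np.uint8); w[:448,:448]=b[:448,:448]; w[:c.shape[0],448:448+c.shape[1]]=c
cv2.imwrite('pics/c2.png',w[:,:,::-1])
for n,u,v,z in [('drift',455,299,106+3),('bolt',411,294,106),('plain',242,239,73),('lip',157,225,73)]:
    print(n,ray(f,u,v,z).round(1), f['depth'][v,u])
E
```

```text
drift [ 471.3 -335.9  109. ] 732.5633
bolt [ 479.7 -262.4  106. ] 726.4873
plain [576.5  27.   73. ] 774.2102
lip [600.8 176.   73. ] 772.26166
```

View pics/c1.png

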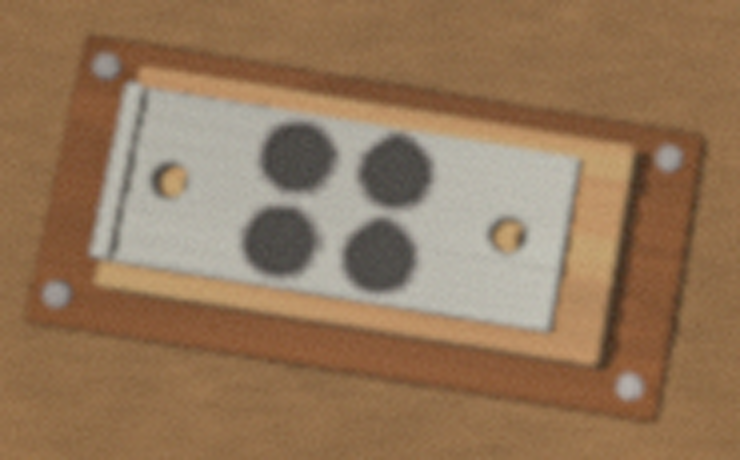

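View pics/c2.png

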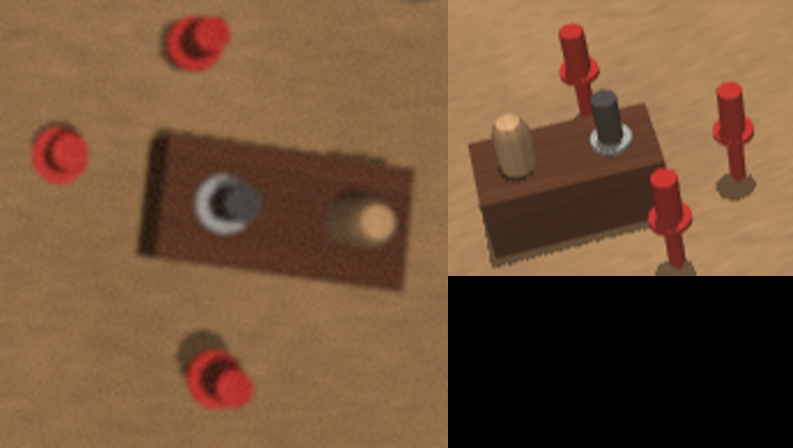

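```bash
python3 - <<'E'
from h import *
np.set_printoptions(linewidth=200)
for n,pts in (('top',[(242,239),(157,225)]),('scene',None)):
    f=pickle.load(open(n+'.pkl','rb')); R,t=f['R'],f['t']
    print(n,'cam',-R.T@t)
    if pts is None: pts=[tuple(int(round(q)) for q in proj(f,np.array(X))) for X in([576.5,27,73],[600.8,176,73])]; print(pts)
    for u,v in pts:
        V,U=np.mgrid[v-7:v+8,u-8:u+9]; D=f['depth'][V,U]
        P=np.stack([(U-f['cx'])/f['fx']*D,(V-f['cy'])/f['fy']*D,D],-1)
        print(np.round(((P-t)@R)[...,2]).astype(int)); print(f['pixels'][V,U].mean(-1).astype(int))
E
```

```text
top cam [472.24097301 -81.08440531 834.61758184]
[[72 72 75 75 74 74 71 74 74 73 72 74 73 74 73 71 75]
 [73 77 75 75 75 72 73 72 71 73 72 75 73 73 73 74 73]
 [73 73 74 73 74 73 72 72 71 73 74 75 75 73 74 72 72]
 [75 74 72 74 75 72 69 63 63 63 67 72 73 75 73 72 72]
 [73 73 76 74 72 66 62 60 61 62 63 60 73 74 73 75 74]
 [77 74 72 74 68 63 61 61 60 63 65 62 73 71 74 76 74]
 [74 76 75 71 64 60 63 63 63 62 61 57 50 75 73 73 71]
 [73 74 73 73 65 63 62 62 63 60 62 51 40 73 75 72 74]
 [75 75 75 72 67 60 61 60 62 62 58 47 75 73 74 72 72]
 [74 74 72 74 72 62 63 61 60 61 58 44 75 74 75 74 73]
 [76 73 74 76 73 71 62 63 62 64 62 74 75 75 74 73 74]
 [73 74 77 73 73 72 74 71 73 71 75 73 73 76 76 73 73]
 [74 74 73 75 75 75 75 73 73 75 62 72 73 71 74 71 73]
 [72 74 75 73 75 73 73 74 73 75 73 73 75 75 74 74 74]
 [73 72 73 73 72 73 74 71 73 74 73 73 74 75 71 76 73]]
[[177 178 182 177 180 180 181 179 177 181 180 178 180 184 183 179 180]
 [182 180 178 181 179 172 167 167 168 170 176 178 183 183 183 183 181]
 [179 181 182 177 170 153 138 133 135 142 157 169 176 176 179 179 178]
 [183 183 177 166 149 116 1
[... 6345 characters left out ...]
198 176 146 128 130 130 138 124 161 189 198 198 197 181 100]
 [197 197 197 146 108 110 112 111 108 105 117 155 187 197 197 197 160]
 [197 197 196 141 110 112 112 111 107 103  95 111 180 197 196 196 196]
 [196 197 197 176 136 111 110 110 106 100  94 111 188 197 197 197 197]
 [196 196 195 197 176 159 156 156 119 126 121 166 196 197 198 197 196]
 [196 195 195 195 196 196 195 194 169 174 172 196 197 195 195 194 194]
 [196 195 196 197 197 197 197 197 196 196 195 194 194 193 195 194 195]
 [196 197 197 198 196 196 195 195 195 194 194 194 195 196 197 198 198]
 [195 195 195 195 195 194 194 195 195 196 196 197 198 198 198 199 199]
 [195 194 194 195 196 196 197 196 197 197 198 197 198 197 197 197 196]]
```

The crops show clear colours: the bolt is grey with a silver flange and the drift is wooden. In the plain hole, depth reads through at its −y side, so the block hole lies towards the plain end and the plate has crept about 10 mm towards the lip. Next I'll refine the points.

```bash
cat > loc.py <<'E'
from h import *
def cloud(f):
    V,U=np.mgrid[0:480,0:640]; D=f['depth']
    P=np.stack([(U-f['cx'])/f['fx']*D,(V-f['cy'])/f['fy']*D,D],-1); return (P-f['t'])@np.array(f['R'])
def hole(f,X,z=73,r=9):
    u,v=[int(round(q)) for q in proj(f,np.array(X,float))]
    p=f['pixels'][v-r:v+r+1,u-r:u+r+1].astype(float); med=np.median(p.reshape(-1,3),0)
    m=np.abs(p-med).max(-1)>22
    b=min(blobs(m,20,150),key=lambda b:np.hypot(*(b[1]-r))); return ray(f,u-r+b[1][0],v-r+b[1][1],z),b[0][4]
def above(f,X,r,z0,z1):
    C=cloud(f); m=(np.hypot(C[...,0]-X[0],C[...,1]-X[1])<r)&(C[...,2]>z0)&(C[...,2]<z1)
    P=C[m]; return P.mean(0),(P.min(0)+P.max(0))/2,len(P)
E
python3 - <<'E'
from loc import *
for n in('top','scene'):
    f=pickle.load(open(n+'.pkl','rb'))
    for X in([576.5,27,73],[600.8,176,73]):
        try: print(n,*hole(f,X))
        except Exception as e: print(n,e)
    for nm,X,z0 in(('drift',[471,-336],98),('bolt',[480,-262],100)):
        print(n,nm,*above(f,X,22,z0,112))
    C=cloud(f); m=(np.hypot(C[...,0]-475,C[...,1]+300)<80)&(abs(C[...,2]-60)<3)
    print('rack',cv2.minAreaRect(C[m][:,:2].astype(np.float32)),C[m].mean(0))
    hsv=cv2.cvtColor(f['pixels'],cv2.COLOR_RGB2HSV)
    m=(hsv[...,1]<60)&(abs(C[...,2]-73)<4)&(np.hypot(C[...,0]-588,C[...,1]-101)<130)
    print('plate',cv2.minAreaRect(C[m][:,:2].astype(np.float32)))
E
```

```text
top [578.01657189  28.11043338  73.        ] 82
top [601.59244736 176.67517305  73.        ] 81
top drift [ 471.41680013 -340.63660004  102.8789235 ] [ 471.26947694 -341.86625116  102.90564206] 151
top bolt [ 481.21595443 -270.1415407   105.88554502] [ 481.39510973 -270.2741817   105.00668323] 112
rack ((476.3116455078125, -306.6859130859375), (141.14697265625, 70.01155853271484), 82.13492584228516) [ 476.17096727 -304.51662657   59.99276437]
plate ((589.117919921875, 98.5089340209961), (194.4043426513672, 78.2874755859375), 80.9062271118164)
scene [576.3032611   26.53610609  73.        ] 52
scene [600.10465607 174.72827021  73.        ] 47
scene drift [ 476.20385419 -344.87587552  103.35237548] [ 474.04977332 -344.84245922  103.0098239 ] 129
scene bolt [ 484.58546668 -273.73879121  105.74520765] [ 482.94678431 -273.58857094  104.91185541] 99
rack ((455.74658203125, -306.1930236816406), (139.65542602539062, 118.87167358398438), 82.57754516601562) [ 483.32046    -309.54234582   60.60573132]
plate ((589.814208984375, 97.99311065673828), (200.6863555908203, 84.1527328491211), 81.42259216308594)
```

Request:
send_rows([
  [0.25, -0.87, 0, 0, 0, 0.228, 0.3],
  [0.25, -0.87, 0, 0, 0, 0.228, 0.3],
  [0.25, -0.87, 0, 0, 0, 0.228, 0.3],
  [0.25, -0.87, 0, 0, 0, 0.228, 0.3],
  [0.25, -0.87, 0, 0, 0, 0.228, 0.3],
  [0.25, -0.87, 0, 0, 0, 0.228, 0.3],
  [0.25, -0.87, 0, 0, 0, 0.228, 0.3],
  [0.25, -0.87, 0, 0, 0, 0.228, 0.3],
], squeeze=30)

```text
time_s: 1.1
ee_pos: [346.8, 92.5, 213.9]
ee_rot: [-180.0, 0.0, 170.7]
force: [1.1, 0.2, 0.2]
gripper_width: 59.3
gripper_force: 0.0
```

Request:
send_rows([
  [0.25, -0.874, -0.1, 0, 0, 0, 0.3],
  [0.25, -0.874, -0.1, 0, 0, 0, 0.3],
  [0.25, -0.874, -0.1, 0, 0, 0, 0.3],
  [0.25, -0.874, -0.1, 0, 0, 0, 0.3],
  [0.25, -0.874, -0.1, 0, 0, 0, 0.3],
  [0.25, -0.874, -0.1, 0, 0, 0, 0.3],
  [0.25, -0.874, -0.1, 0, 0, 0, 0.3],
  [0.25, -0.874, -0.1, 0, 0, 0, 0.3],
  [0.25, -0.874, -0.1, 0, 0, 0, 0.3],
  [0.25, -0.874, -0.1, 0, 0, 0, 0.3],
])

```text
time_s: 2.35
ee_pos: [471.2, -339.8, 164.0]
ee_rot: [179.9, -0.1, 171.1]
force: [-0.3, -0.5, 1.7]
gripper_width: 59.6
gripper_force: 0.0
```

Request:
send_rows([
  [0, 0, -0.1, 0, 0, 0, 0.3],
  [0, 0, -0.19, 0, 0, 0, 0.3],
  [0, 0, -0.196, 0, 0, 0, 0.3],
  [0, 0, -0.196, 0, 0, 0, 0.3],
  [0, 0, -0.196, 0, 0, 0, -0.5],
  [0, 0, -0.196, 0, 0, 0, -0.5],
  [0, 0, -0.196, 0, 0, 0, -0.5],
  [0, 0, -0.196, 0, 0, 0, -0.5],
  [0, 0, -0.196, 0, 0, 0, -0.5],
])

```text
time_s: 3.48
ee_pos: [472.0, -341.9, 66.6]
ee_rot: [-180.0, 0.1, 171.0]
force: [-1.9, -1.0, 4.5]
gripper_width: 26.9
gripper_force: 30.0
```

Request:
send_rows([
  [0, 0, 0.06, 0, 0, 0, -0.5],
  [0, 0, 0.13, 0, 0, 0, -0.5],
  [0, 0, 0.2, 0, 0, 0, -0.5],
  [0, 0, 0.26, 0, 0, 0, -0.5],
  [0.209, 0.728, 0.26, 0, 0, 0, -0.5],
  [0.209, 0.728, 0.26, 0, 0, 0, -0.5],
  [0.209, 0.728, 0.26, 0, 0, 0, -0.5],
  [0.209, 0.728, 0.26, 0, 0, 0, -0.5],
  [0.209, 0.728, 0.26, 0, 0, 0, -0.5],
  [0.209, 0.728, 0.26, 0, 0, 0, -0.5],
  [0.209, 0.728, 0.16, 0, 0, 0, -0.5],
  [0.209, 0.728, 0.16, 0, 0, 0, -0.5],
  [0.209, 0.728, 0.16, 0, 0, 0, -0.5],
  [0.209, 0.728, 0.16, 0, 0, 0, -0.5],
])

```text
time_s: 5.22
ee_pos: [577.2, 21.7, 147.8]
ee_rot: [180.0, 0.2, 170.9]
force: [0.2, -1.0, -1.2]
gripper_width: 27.4
gripper_force: 30.0
```

```bash
python3 - <<'E'
from workcell import env, eyes
from h import *
s=env.state(); print(s['time_s'],s['ee_pos'],s['ee_rot'],s['force'])
f=eyes.grab_frame('scene'); pickle.dump(f,open('scene1.pkl','wb'))
a=f['pixels'][80:260,310:530]; cv2.imwrite('pics/s1.png',cv2.resize(a,None,fx=3.3,fy=3.3,interpolation=cv2.INTER_CUBIC)[:,:,::-1])
p=s['ee_pos']; print(proj(f,p-[0,0,58]),proj(f,p))
E
```

```text
5.225 [577.20871919  21.65354486 147.79145438] [179.96490604   0.18029319 170.91557043] [ 0.17833234 -0.96024817 -1.2360357 ]
(np.float64(391.24138480609497), np.float64(200.05473537424078)) (np.float64(393.5974736919775), np.float64(175.0258526502571))
```

View pics/s1.png

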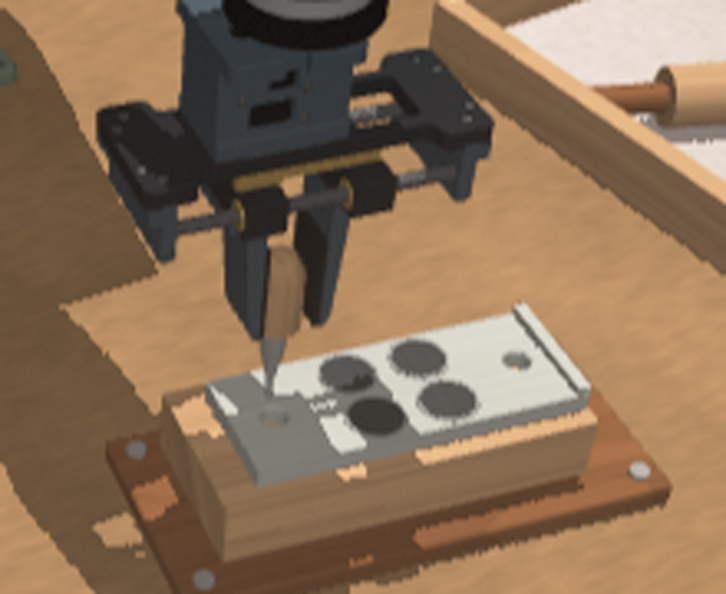

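The tip shows at crop (268,392), which is image (391,199). The predicted point is (391,200), so the pin hangs straight over the plain hole. I'll descend and feel.

Request:
send_rows([
  [0, 0, -0.015, 0, 0, 0, -0.5],
  [0, 0, -0.024, 0, 0, 0, -0.5],
  [0, 0, -0.028, 0, 0, 0, -0.5],
  [0, 0, -0.032, 0, 0, 0, -0.5],
  [0, 0, -0.036, 0, 0, 0, -0.5],
  [0, 0, -0.036, 0, 0, 0, -0.5],
  [0, 0, -0.036, 0, 0, 0, -0.5],
])

```text
time_s: 6.15
ee_pos: [576.3, 22.6, 128.0]
ee_rot: [180.0, 0.0, 171.0]
force: [0.4, -0.2, -1.7]
gripper_width: 27.2
gripper_force: 30.0
```

Request:
send_rows([
  [0, 0, -0.008, 0, 0, 0, -0.5],
  [0, 0, -0.014, 0, 0, 0, -0.5],
  [0, 0, -0.016, 0, 0, 0, -0.5],
  [0, 0, -0.018, 0, 0, 0, -0.5],
  [0, 0, -0.02, 0, 0, 0, -0.5],
  [0, 0, -0.022, 0, 0, 0, -0.5],
  [0, 0, -0.022, 0, 0, 0, -0.5],
])

```text
time_s: 7.02
ee_pos: [576.2, 22.6, 116.9]
ee_rot: [180.0, -0.0, 171.0]
force: [0.7, -0.2, -2.0]
gripper_width: 27.1
gripper_force: 30.0
```

Request:
send_rows([
  [0, 0, -0.002, 0, 0, 0, -0.5],
  [0, 0, -0.004, 0, 0, 0, -0.5],
  [0, 0, -0.006, 0, 0, 0, -0.5],
  [0, 0, -0.008, 0, 0, 0, -0.5],
  [0, 0, -0.008, 0, 0, 0, -0.5],
])

```text
time_s: 7.65
ee_pos: [576.1, 22.6, 112.8]
ee_rot: [180.0, -0.0, 171.0]
force: [-0.9, 0.6, -1.5]
gripper_width: 27.3
gripper_force: 30.0
```

Request:
send_rows([
  [0, -0.0006, -0.004, 0, 0, 0, -0.5],
  [-0.0002, -0.0012, -0.008, 0, 0, 0, -0.5],
  [-0.0003, -0.0018, -0.012, 0, 0, 0, -0.5],
  [-0.0004, -0.0024, -0.016, 0, 0, 0, -0.5],
  [-0.0004, -0.0024, -0.016, 0, 0, 0, -0.5],
])

```text
time_s: 8.28
ee_pos: [576.3, 21.5, 104.9]
ee_rot: [180.0, 0.0, 171.0]
force: [1.7, 2.2, -1.1]
gripper_width: 27.2
gripper_force: 30.0
```

Request:
send_rows([
  [-0.0001, -0.0009, -0.004, 0, 0, 0, -0.5],
  [-0.0003, -0.0018, -0.008, 0, 0, 0, -0.5],
  [-0.0004, -0.0027, -0.012, 0, 0, 0, -0.5],
  [-0.0006, -0.0036, -0.016, 0, 0, 0, -0.5],
  [-0.0006, -0.0036, -0.016, 0, 0, 0, -0.5],
])

```text
time_s: 8.9
ee_pos: [575.8, 19.4, 96.8]
ee_rot: [-180.0, 0.0, 171.0]
force: [2.3, 2.3, -0.7]
gripper_width: 27.6
gripper_force: 30.0
```

Request:
send_rows([
  [0.0004, -0.0009, -0.003, 0, 0, 0, -0.5],
  [0.0006, -0.0018, -0.007, 0, 0, 0, -0.5],
  [0.0008, -0.0027, -0.011, 0, 0, 0, -0.5],
  [0.0008, -0.0034, -0.014, 0, 0, 0, -0.5],
  [0.0008, -0.0034, -0.014, 0, 0, 0, -0.5],
])

```text
time_s: 9.52
ee_pos: [575.8, 17.8, 89.6]
ee_rot: [-180.0, -0.0, 171.0]
force: [1.3, 1.8, -2.4]
gripper_width: 27.2
gripper_force: 30.0
```

Request:
send_rows([
  [0.0003, -0.0006, -0.002, 0, 0, 0, -0.5],
  [0.0004, -0.0012, -0.004, 0, 0, 0, -0.5],
  [0.0004, -0.0018, -0.006, 0, 0, 0, -0.5],
  [0.0004, -0.002, -0.008, 0, 0, 0, -0.5],
  [0.0004, -0.002, -0.008, 0, 0, 0, -0.5],
])

```text
time_s: 10.15
ee_pos: [576.1, 16.8, 85.8]
ee_rot: [-180.0, -0.0, 171.0]
force: [-0.0, 2.2, -0.9]
gripper_width: 27.4
gripper_force: 30.0
```

Request:
send_rows([
  [0, 0, -0.002, 0, 0, 0, -0.5],
  [0, 0, -0.004, 0, 0, 0, -0.5],
  [0, 0, -0.005, 0, 0, 0, -0.5],
  [0, 0, -0.005, 0, 0, 0, -0.5],
])

```text
time_s: 10.65
ee_pos: [576.2, 16.8, 83.3]
ee_rot: [180.0, -0.0, 171.0]
force: [1.2, 2.1, -1.3]
gripper_width: 27.1
gripper_force: 30.0
```

Request:
send_rows([
  [0.0004, 0, -0.002, 0, 0, 0, -0.5],
  [0.0004, 0, -0.004, 0, 0, 0, -0.5],
  [0.0004, 0, -0.005, 0, 0, 0, -0.5],
  [0.0004, 0, -0.005, 0, 0, 0, -0.5],
])

```text
time_s: 11.15
ee_pos: [576.5, 16.8, 80.9]
ee_rot: [-180.0, -0.0, 171.0]
force: [0.2, 2.8, -0.7]
gripper_width: 27.1
gripper_force: 30.0
```

Request:
send_rows([
  [0, 0, -0.001, 0, 0, 0, -0.5],
  [0, 0, -0.002, 0, 0, 0, -0.5],
  [0, 0, -0.003, 0, 0, 0, -0.5],
  [0, 0, -0.003, 0, 0, 0, -0.5],
])

```text
time_s: 11.65
ee_pos: [576.5, 16.8, 79.7]
ee_rot: [180.0, 0.0, 171.0]
force: [-0.8, 0.4, 0.8]
gripper_width: 27.3
gripper_force: 30.0
```

Request:
send_rows([
  [0, 0, -0.001, 0, 0, 0, -0.5],
  [0, 0, -0.002, 0, 0, 0, -0.5],
  [0, 0, -0.002, 0, 0, 0, -0.5],
])

```text
time_s: 12.02
ee_pos: [576.6, 16.8, 79.5]
ee_rot: [180.0, 0.0, 171.0]
force: [-2.0, 2.1, 8.1]
gripper_width: 27.3
gripper_force: 30.0
```

Request:
send_rows([
  [0, 0, 0, 0, 0, 0, 0.2],
  [0, 0, 0, 0, 0, 0, 0.2],
  [0, 0, 0, 0, 0, 0, 0.2],
  [0, 0, 0.06, 0, 0, 0, 0.2],
  [0, 0, 0.15, 0, 0, 0, 0.2],
  [-0.05, -0.15, 0.2, 0, 0, 0, 0.2],
  [-0.19, -0.575, 0.2, 0, 0, 0, 0.2],
  [-0.19, -0.575, 0.2, 0, 0, 0, 0.2],
  [-0.19, -0.575, 0.2, 0, 0, 0, 0.2],
  [-0.19, -0.575, 0.2, 0, 0, 0, 0.2],
  [-0.19, -0.575, 0.2, 0, 0, 0, 0.2],
  [-0.19, -0.575, 0.14, 0, 0, 0, 0.2],
  [-0.19, -0.575, 0.14, 0, 0, 0, 0.2],
])

```text
time_s: 13.65
ee_pos: [480.2, -269.1, 146.5]
ee_rot: [179.9, -0.3, 171.0]
force: [-1.4, -0.6, 0.8]
gripper_width: 54.8
gripper_force: 0.0
```

```bash
python3 - <<'E'
from workcell import env, eyes
from loc import *
s=env.state(); print(s['time_s'],s['ee_pos'],s['ee_rot'],s['force'])
f=eyes.grab_frame('top'); pickle.dump(f,open('top2.pkl','wb'))
g=eyes.grab_frame('scene'); pickle.dump(g,open('scene2.pkl','wb'))
for q in (f,g):
    print(hole(q,[599.2,166,73])); print('drift',above(q,[576.5,16.8],22,108,125))
a=cv2.resize(g['pixels'][150:270,320:530],None,fx=3,fy=3,interpolation=cv2.INTER_CUBIC)
cv2.imwrite('pics/s2.png',a[:,:,::-1])
E
```

```text
13.65 [ 480.16761648 -269.07048492  146.48441809] [179.86546515  -0.28961915 171.03030535] [-1.35722257 -0.62242983  0.75541733]
(array([600.12592732, 167.4752295 ,  73.        ]), np.int32(84))
drift (array([575.25022007,  17.22618143, 115.18109016]), array([575.71014052,  17.87855871, 114.9023297 ]), 198)
(array([598.71237716, 165.53188381,  73.        ]), np.int32(50))
drift (array([580.84451509,  12.83407199, 114.72443463]), array([577.64572914,  14.38596717, 114.45257475]), 140)
```

View pics/s2.png

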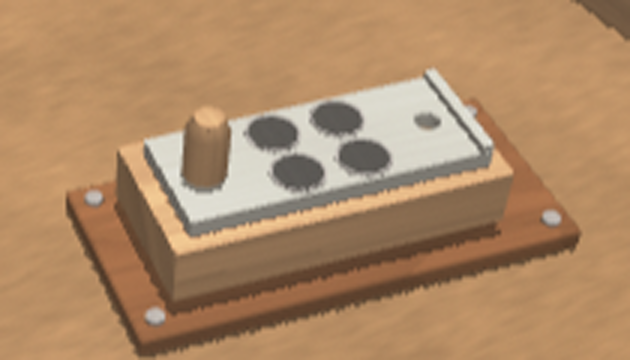

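The drift stands flush and upright at crop (205,170), and the lip hole is at (428,121). Next I'll grasp the bolt.

Request:
send_rows([
  [0, 0, -0.08, 0, 0, 0, 0.2],
  [0, 0, -0.15, 0, 0, 0, 0.2],
  [0, 0, -0.157, 0, 0, 0, 0.2],
  [0, 0, -0.157, 0, 0, 0, 0.2],
  [0, 0, -0.157, 0, 0, 0, -0.7],
  [0, 0, -0.157, 0, 0, 0, -0.7],
  [0, 0, -0.157, 0, 0, 0, -0.7],
  [0, 0, -0.157, 0, 0, 0, -0.7],
  [0, 0, -0.157, 0, 0, 0, -0.7],
])

```text
time_s: 14.88
ee_pos: [481.6, -270.9, 70.3]
ee_rot: [-180.0, 0.0, 171.0]
force: [-1.0, -0.3, 2.3]
gripper_width: 19.1
gripper_force: 30.0
```

Request:
send_rows([
  [0, 0, 0.06, 0, 0, 0, -0.7],
  [0, 0, 0.13, 0, 0, 0, -0.7],
  [0, 0, 0.2, 0, 0, 0, -0.7],
  [0, 0, 0.28, 0, 0, 0, -0.7],
  [0.2366, 0.872, 0.28, 0, 0, 0, -0.7],
  [0.2366, 0.872, 0.28, 0, 0, 0, -0.7],
  [0.2366, 0.872, 0.28, 0, 0, 0, -0.7],
  [0.2366, 0.872, 0.28, 0, 0, 0, -0.7],
  [0.2366, 0.872, 0.28, 0, 0, 0, -0.7],
  [0.2366, 0.872, 0.28, 0, 0, 0, -0.7],
  [0.2366, 0.872, 0.28, 0, 0, 0, -0.7],
  [0.2366, 0.872, 0.28, 0, 0, 0, -0.7],
  [0.2366, 0.872, 0.16, 0, 0, 0, -0.7],
  [0.2366, 0.872, 0.16, 0, 0, 0, -0.7],
  [0.2366, 0.872, 0.16, 0, 0, 0, -0.7],
])

```text
time_s: 16.75
ee_pos: [600.6, 164.8, 151.3]
ee_rot: [180.0, 0.1, 170.9]
force: [0.3, 0.6, -1.0]
gripper_width: 19.3
gripper_force: 30.0
```

```bash
python3 - <<'E'
from workcell import env, eyes
from loc import *
s=env.state(); p=s['ee_pos'];print(s['time_s'],p,s['ee_rot'],s['force'])
g=eyes.grab_frame('scene')
a=cv2.resize(g['pixels'][110:250,350:550],None,fx=4,fy=4,interpolation=cv2.INTER_CUBIC)
cv2.imwrite('pics/s3.png',a[:,:,::-1])
u=proj(g,p-[0,0,62]); print((u[0]-350)*4,(u[1]-110)*4)
E
```

```text
16.75 [600.56995962 164.77817898 151.33826152] [1.79968088e+02 7.94860624e-02 1.70945513e+02] [ 0.26045004  0.61806316 -0.98535333]
454.3206298877826 295.90737365342784
```

View pics/s3.png

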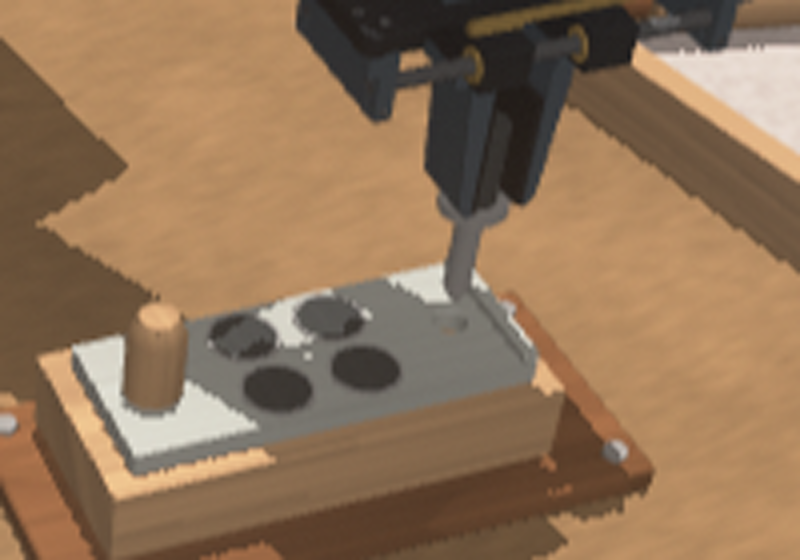

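The bolt foot is at crop (456,297), as predicted, above the lip hole at (452,322). The drift is still standing. Descending.

Request:
send_rows([
  [0, 0, -0.016, 0, 0, 0, -0.7],
  [0, 0, -0.024, 0, 0, 0, -0.7],
  [0, 0, -0.028, 0, 0, 0, -0.7],
  [0, 0, -0.032, 0, 0, 0, -0.7],
  [0, 0, -0.036, 0, 0, 0, -0.7],
  [0, 0, -0.036, 0, 0, 0, -0.7],
])

```text
time_s: 17.55
ee_pos: [599.7, 165.3, 131.8]
ee_rot: [-180.0, -0.0, 171.0]
force: [-0.2, 0.3, -2.0]
gripper_width: 19.0
gripper_force: 30.0
```

Foot at 70 mm: in the hole. Continue.

Request:
send_rows([
  [0, 0, -0.003, 0, 0, 0, -0.7],
  [0, 0, -0.006, 0, 0, 0, -0.7],
  [0, 0, -0.009, 0, 0, 0, -0.7],
  [0, 0, -0.012, 0, 0, 0, -0.7],
  [0, 0, -0.014, 0, 0, 0, -0.7],
  [0, 0, -0.014, 0, 0, 0, -0.7],
])

```text
time_s: 18.3
ee_pos: [599.7, 165.4, 124.9]
ee_rot: [180.0, -0.0, 171.0]
force: [-1.0, 1.1, -1.3]
gripper_width: 19.4
gripper_force: 30.0
```

Request:
send_rows([
  [0, 0, -0.002, 0, 0, 0, -0.7],
  [0, 0, -0.004, 0, 0, 0, -0.7],
  [0, 0, -0.006, 0, 0, 0, -0.7],
  [0, 0, -0.008, 0, 0, 0, -0.7],
  [0, 0, -0.01, 0, 0, 0, -0.7],
  [0, 0, -0.01, 0, 0, 0, -0.7],
])

```text
time_s: 19.05
ee_pos: [599.7, 165.3, 119.8]
ee_rot: [-180.0, -0.0, 171.0]
force: [-0.1, -0.2, -2.0]
gripper_width: 19.6
gripper_force: 30.0
```

Request:
send_rows([
  [0, 0, -0.002, 0, 0, 0, -0.7],
  [0, 0, -0.004, 0, 0, 0, -0.7],
  [0, 0, -0.006, 0, 0, 0, -0.7],
  [0, 0, -0.008, 0, 0, 0, -0.7],
  [0, 0, -0.01, 0, 0, 0, -0.7],
  [0, 0, -0.01, 0, 0, 0, -0.7],
])

```text
time_s: 19.8
ee_pos: [599.7, 165.4, 114.9]
ee_rot: [180.0, -0.0, 171.0]
force: [0.5, 0.9, -2.0]
gripper_width: 19.5
gripper_force: 30.0
```

Request:
send_rows([
  [0, 0, -0.01, 0, 0, 0, -0.7],
  [0, 0, -0.02, 0, 0, 0, -0.7],
  [0, 0, -0.03, 0, 0, 0, -0.7],
  [0, 0, -0.04, 0, 0, 0, -0.7],
  [0, 0, -0.048, 0, 0, 0, -0.7],
  [0, 0, -0.054, 0, 0, 0, -0.7],
  [0, 0, -0.057, 0, 0, 0, -0.7],
  [0, 0, -0.057, 0, 0, 0, -0.7],
])

```text
time_s: 20.8
ee_pos: [599.8, 165.3, 86.4]
ee_rot: [180.0, -0.0, 171.0]
force: [0.4, -0.8, -1.1]
gripper_width: 19.3
gripper_force: 30.0
```

Request:
send_rows([
  [0, 0, -0.002, 0, 0, 0, -0.7],
  [0, 0, -0.003, 0, 0, 0, -0.7],
  [0, 0, -0.004, 0, 0, 0, -0.7],
  [0, 0, -0.005, 0, 0, 0, -0.7],
  [0, 0, -0.005, 0, 0, 0, -0.7],
])

```text
time_s: 21.42
ee_pos: [599.8, 165.3, 84.0]
ee_rot: [180.0, -0.0, 171.0]
force: [-0.3, -0.1, -1.0]
gripper_width: 19.6
gripper_force: 30.0
```

Request:
send_rows([
  [0, 0, -0.001, 0, 0, 0, -0.7],
  [0, 0, -0.002, 0, 0, 0, -0.7],
  [0, 0, -0.003, 0, 0, 0, -0.7],
  [0, 0, -0.003, 0, 0, 0, -0.7],
])

```text
time_s: 21.92
ee_pos: [599.9, 165.4, 83.3]
ee_rot: [180.0, 0.0, 171.0]
force: [-2.2, -1.4, 5.3]
gripper_width: 19.6
gripper_force: 30.0
```

Request:
send_rows([
  [0, 0, 0, 0, 0, 0, 0.1],
  [0, 0, 0, 0, 0, 0, 0.1],
  [0, 0, 0, 0, 0, 0, 0.1],
  [0, 0, 0.06, 0, 0, 0, 0.1],
  [0, 0, 0.15, 0, 0, 0, 0.1],
  [-0.2, 0.2, 0.24, 0, 0, 0, 0.1],
  [-0.3, 0.3, 0.24, 0, 0, 0, 0.1],
  [-0.3, 0.3, 0.24, 0, 0, 0, 0.1],
  [-0.3, 0.3, 0.24, 0, 0, 0, 0.1],
  [-0.3, 0.3, 0.24, 0, 0, 0, 0.1],
])

```text
time_s: 23.18
ee_pos: [448.7, 316.8, 203.0]
ee_rot: [179.9, 0.0, 171.2]
force: [0.2, -0.4, -0.0]
gripper_width: 50.4
gripper_force: 0.0
```

```bash
python3 - <<'E'
from workcell import env, eyes
from loc import *
g=eyes.grab_frame('scene'); f=eyes.grab_frame('top')
for q in(g,f): print(above(q,[576.5,16.8],20,108,130),above(q,[599.8,165.3],14,110,130))
a=cv2.resize(g['pixels'][110:250,350:550],None,fx=4,fy=4,interpolation=cv2.INTER_CUBIC)
cv2.imwrite('pics/s4.png',a[:,:,::-1])
E
```

```text
(array([580.84873384,  12.79669779, 114.81659223]), array([578.44832884,  14.29062561, 114.26606656]), 137) (array([602.08227333, 161.91836461, 117.36314812]), array([601.13061286, 163.55229712, 116.02644188]), 101)
(array([574.96802356,  16.9475614 , 115.16237796]), array([575.82941994,  17.76094269, 115.42405734]), 199) (array([599.154623  , 164.77760308, 118.987206  ]), array([599.78633885, 165.91225753, 116.81977289]), 134)
```

View pics/s4.png

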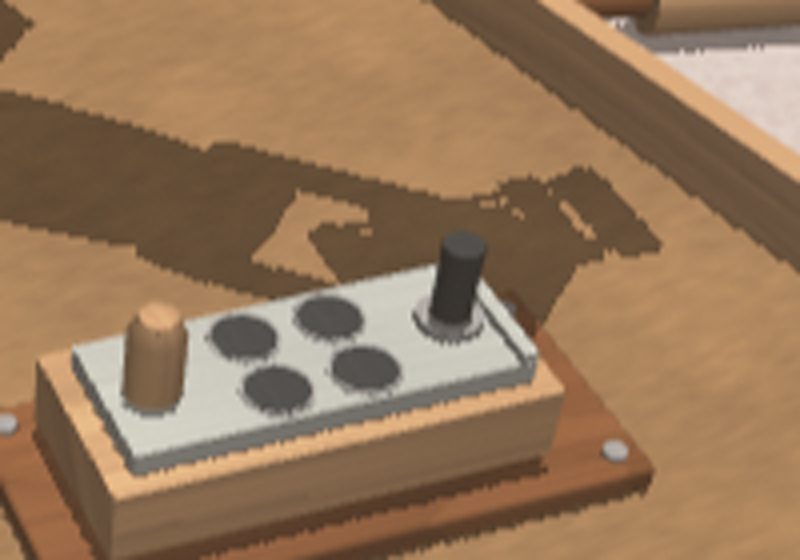

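The drift at (155,360) and the bolt at (455,290) both stand flush and upright, with tops at about 119 mm. The arm is clear.

```bash
python3 -c "
from workcell import env
print(env.job_done())"
```

```text
the job is handed in; nothing more can be done
None
```

The drift pin and thumb bolt both stand upright and flush in their holes, with contact forces under about 10 N at every reading, the jar, bowl and mug never touched, and the job handed in at about 23 s (no verdict came back).

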